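# Free the seized whetstone clamp

## Task

The knob of the clamp that holds the whetstone has seized. Grip that knob firmly, break it loose with a short firm anticlockwise twist (seen from above), then turn it on freely the same way, nearly a quarter turn in all, until it reaches its open stop and the jaw stands clear of the stone. Let go of the knob, leave the stone lying in the clamp, and do not turn the knob of the other clamp, which holds a handle blank.

Things in the scene. Friction and masses are not known exactly. Their poses are not given: they have to be found in the camera images.
- stone_knob (a joint): Turn of the seized knob, rad: 0 clamped, growing anticlockwise seen from above to the open stop at 1.45. Starts between 0 and 0.04. After 1 to 3 degrees of play it is stiff, up to about 0.4 N m, until about 0.36 rad; beyond that it turns freely and stays where it is left. The steel jaw backs off the stone by 12 mm as it opens. The clamp is fixed to the bench.
- stone_knob_grip (a point): Seized knob's grip point, on its vertical axis, 75 mm above the bench. The knob is an upright black bar 52 mm long, 14 thick, 38 tall (top 15 mm above this point) on a steel disc 52 mm across (top 22 mm below it), on a grey housing 84 mm square (top 30 mm below). x along the bar, y across its thickness, z up; at the start x points to the stone, whose near end is 69 mm from the axis.
- stone_center (a point): Centre of the loose whetstone lying in this clamp: a dark blue-grey slab 56 mm wide on a wider brown wooden block, together 184 x 66 x 44 mm, 0.75 kg; its top is 56 mm above the bench. x along its length, z up.
- blank_knob (a joint): Turn of the alike knob on the other, identical clamp, which holds a narrow light wooden handle blank (184 x 32 x 26 mm), rad: 0 clamped. It must stay as it is. Which side of the bench each clamp stands on varies.

How it is judged (in metres and radians):
At the end, for the whole second after the job is handed in: The seized knob is turned anticlockwise beyond 1.2 rad (its stop is at 1.45) and stays there released, with the whetstone still lying in its clamp, within 20 mm of where it began and upright within 10 degrees (value of joint stone_knob above 1.2 rad and distance of stone_center from where it was at the start of the episode below 0.02 m and angle between stone_center's own z axis and vertical below 0.17 rad); the robot touches nothing.
It fails at once if the other clamp's knob is turned by more than 10 degrees (value of joint blank_knob above 0.175 rad).
It also fails if it takes over 32 s, if anything falls off the work surface, if the arm or the gripper's body presses on something with over 40 N, if the wrist force passes 120 N, or if a joint passes its speed limit or range.

## Robot

A 6-joint arm with a two-finger parallel gripper is mounted at the origin on the work surface. World frame = base frame: x ahead of the robot, y to its left, z up, the work surface at z = 0. Lengths are in mm, angles in rad, forces in N, time in s.
With the tool pointing down it reaches from about 325 to 775 mm from the base axis. Payload 9.3 kg.
Tool frame: the origin (TCP) lies on the centre line of the jaws, within the pads' length; the fingertips stand 19 mm ahead of it and the grasp point (between the pads) is the TCP (tips_ahead is the distance from the TCP to the fingertips, in mm); z points along the fingers, y is the line along which they close (so a half turn about z gives the same grasp; the last joint's range is limited). The gripper opens to 85 mm and grips with 20 to 120 N. Pads are 22 mm wide; open, the fingers measure 114 mm over their backs; the gripper's body (76 mm by 85 mm) begins 54 mm behind the grasp point. The pads swing forward as they close: fully open they stand 13 mm farther back than shut.
Start: joints at [-1.381, 0.259, 0.021, 1.334, 0, 1.418], TCP at [184.862, -517.999, 250.279] pointing down, gripper open.
Joint ranges: [-3.04, 3.04], [-0.91, 1.82], [-1.04, 1.36], [-1.92, 1.95], [-1.52, 1.45], [-3.14, 3.14]. Speed limits (rad/s): [2.22, 2.22, 2.79, 3.14, 3.14, 3.14].

## Interface

Orientations are given as a unit quaternion [w, x, y, z].
In Python, from rig import sense, snapshot, camera_params, hand_in, tips_ahead gives the robot as it stands.
- The arm moves only by the tool apply_moves, never from a script. Its arguments are lists of equal length, an entry for each row: "claw": the opening, from 0 (shut) to 1 (fully open); "dp": the shift along the world's x, y, z in m, a list of three; "twist": the turn about the world's z in degrees. In form: {"claw": [claw, ...], "dp": [[dx, dy, dz], ...], "twist": [twist, ...]}. A call has 1 to 10 rows; each row is the pose to reach, as a shift and turn from the pose commanded when the call began; what a row does not reach only later rows make up. A row lasts 1/12 s, in which the tool goes at most 41.7 mm and 7.16 degrees, less where a joint would pass 70% of its speed; a pose out of reach is approached as far as the arm can. A call with a gripper value outside its range is refused whole. The fingers move at their own pace and stop on an object; "grip_force" is the grip in N (left out, the last holds). Time passes only in rows, so rows that repeat a pose let the fingers close. It gives the time, the measured TCP pose, the force, the opening and the grip force at its end, in the units of the state.
- sense(): the state, without advancing time (a new reading comes with each control period).
- snapshot(name): name is "scene" or "top"; returns the picture (400x640x3 uint8, red, green, blue); there is no depth.
- camera_params(name): a dict with "vfov" (degrees; the focal length in pixels is half the picture's height over the tangent of half this angle, whatever the lens; pixels are square), "cx", "cy" (the principal point, pixels), "k1" (the pictures are not rectified: a ray, as slopes to the right and down, at radius r is drawn at 1 + k1 r^2 times it, then the intrinsics apply), "R" (3x3) and "t" (3): a world point X has camera coordinates R X + t. Camera axes: x right, y down, z forward; pixel columns grow to the right and rows downward; lengths in mm; the calibration is good to about 2 mm. A picture is of the moment at which its call begins. camera_params takes no time and is no camera call.
- hand_in(): hands the job in; it is judged then, once.
The state is a dict: "clock": time; "q": joint angles; "joint_vel": joint speeds; "joint_torque": joint torques, N m; "eef_pos": TCP position; "tcp_rot": TCP orientation; "force": force on the tool from outside, world axes, zero at the start; "torque": the same for the moment, N m; "grip_width": opening from 0.0 (shut) to 1.0 (fully open); "finger_force": force on a finger pad.
Only numpy, scipy, OpenCV 4.12 (cv2) and the standard library are available. Lean on these libraries where they do the work, as an engineer would, in place of code of your own. Each camera call takes 0.05 s, during which the arm holds its last target. There are 200 camera calls.

## Working session

There is one attempt and no reset: what is moved stays moved. The work goes in short steps, Python scripts to look and compute and a tool call to move; the robot and the scene stay as the last step left them, time stands still between calls to the robot, and variables do not carry over. Pictures are saved under pics/ and viewed, at most 10 in all, crops included, and the job is handed in when it is done.

Besides the shell and the picture viewer there is one more tool, called after "Request:" as name(argument=value, ...), one argument or row to a line, values as JSON. apply_moves: Moves the arm, as the interface text tells. Its arguments: {"type":"object","properties":{"claw":{"type":"array","items":{"type":"number"}},"dp":{"type":"array","items":{"type":"array","items":{"type":"number"}}},"twist":{"type":"array","items":{"type":"number"}},"grip_force":{"type":"number"}},"required":["claw","dp","twist"]}

```bash
mkdir -p pics; ls
python3 - <<'E'
from rig import *
import cv2
for n in("top","scene"):
    cv2.imwrite(f"pics/{n}0.png",snapshot(n)[:,:,::-1]); print(n,camera_params(n))
s=sense();print(s)
E
```

```text
pics
top {'vfov': 55.83704801431071, 'cx': 310.63066809883287, 'cy': 204.14681880681326, 'k1': -0.06152364489709675, 'R': array([[-0.00550544, -0.99899567, -0.04446728],
       [-0.99183471,  0.01112097, -0.12704418],
       [ 0.1274111 ,  0.04340476, -0.99089981]]), 't': array([ 19.70097861, 586.08372754, 679.3969297 ])}
scene {'vfov': 43.10892454415838, 'cx': 317.116742422354, 'cy': 203.3113987401272, 'k1': 0.04500978640195965, 'R': array([[-0.05864919,  0.99826788, -0.00463878],
       [ 0.84568753,  0.04721476, -0.53158571],
       [-0.53044592, -0.03510002, -0.84699181]]), 't': array([  53.93584989, -448.39006043, 1482.06753713])}
{'clock': 0.1, 'q': array([-1.38059775e+00,  2.59152239e-01,  2.08368726e-02,  1.33372279e+00,
        2.56304660e-05,  1.41817422e+00]), 'joint_vel': array([ 0.00147973, -0.00048787,  0.00197648, -0.00278138,  0.00131273,
        0.00055288]), 'joint_torque': array([ 3.47891895e-03, -5.56694877e+01,  3.45068765e+01,  1.15784493e-02,
       -1.64735270e-04,  2.29352590e-07]), 'eef_pos': array([ 184.82572091, -517.76579718,  249.7174312 ]), 'tcp_rot': array([-6.21044459e-04,  9.85344993e-01,  1.70572150e-01,  1.14779128e-06]), 'force': array([-0.29882404,  0.52863593, -0.75632997]), 'torque': array([-0.04264386, -0.02297656, -0.03476884]), 'finger_force': 0.0, 'grip_width': 0.9998847631570428}
```

View pics/top0.png

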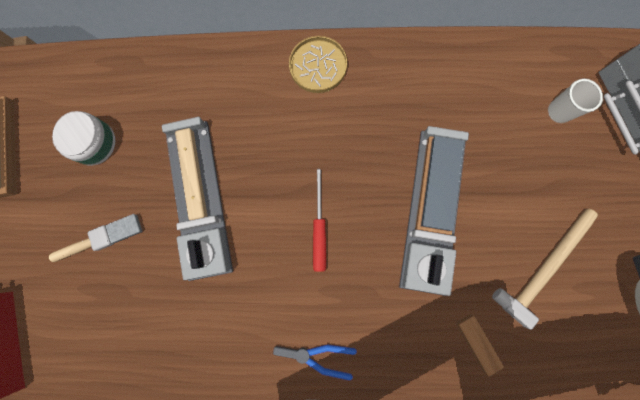

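View pics/scene0.png

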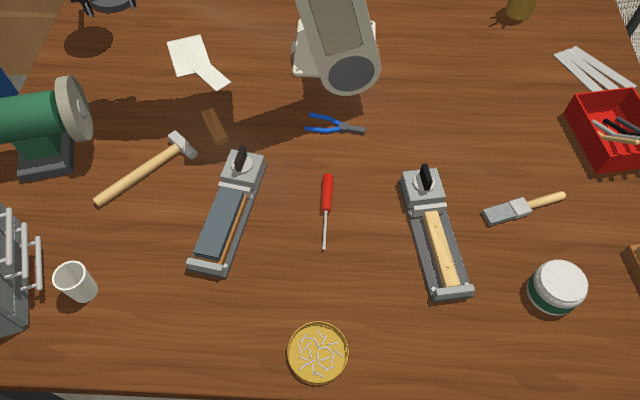

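The stone's clamp is on the right in the top view, with its knob near (433,268); the blank's clamp is on the left, with its knob near (203,253). I'll crop in to get the exact pixels.

Run:
```python
import cv2,numpy as np
t=cv2.imread("pics/top0.png")[115:305,385:485];s=cv2.imread("pics/scene0.png")[140:180,215:275]
a=cv2.resize(t,None,fx=3.15,fy=3.15,interpolation=cv2.INTER_CUBIC)
b=cv2.resize(s,None,fx=7.5,fy=7.5,interpolation=cv2.INTER_CUBIC)
o=np.zeros((599,770,3),np.uint8);o[:598,:315]=a[:598];o[:300,320:770]=b
cv2.imwrite("pics/crop.png",o)
```

```text
(no output)
```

View pics/crop.png

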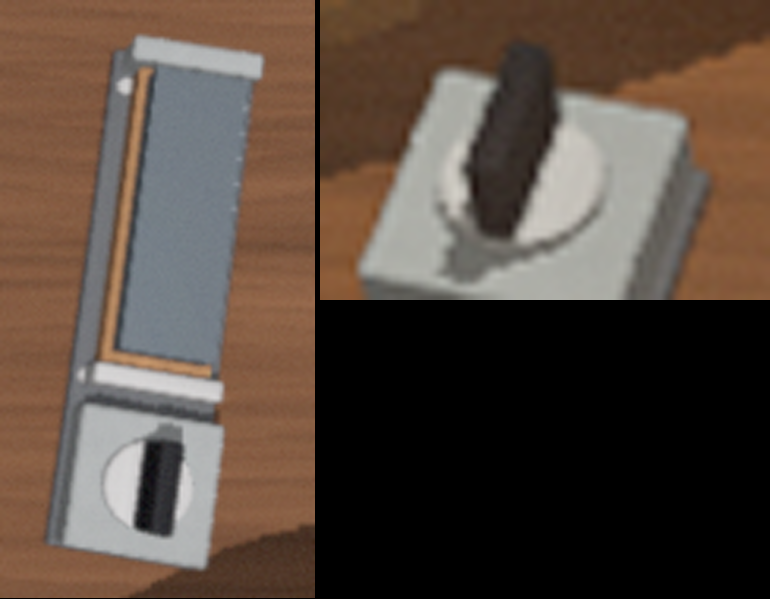

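```bash
cat > geo.py <<'E'
import numpy as np,cv2
from rig import *
def K(p):
    f=200/np.tan(np.radians(p["vfov"]/2)); return np.array([[f,0,p["cx"]],[0,f,p["cy"]],[0,0,1.]]),np.array([p["k1"],0,0,0,0.])
def ray(n,px,z):
    p=camera_params(n);k,d=K(p);R=np.array(p["R"]);t=np.array(p["t"])
    u=cv2.undistortPoints(np.array(px,float).reshape(-1,1,2),k,d).reshape(-1,2)
    D=np.c_[u,np.ones(len(u))]@R; C=-R.T@t
    return C+D*((z-C[2])/D[:,2])[:,None]
def proj(n,X):
    p=camera_params(n);k,d=K(p)
    return cv2.projectPoints(np.array(X,float),cv2.Rodrigues(np.array(p["R"]))[0],np.array(p["t"]),k,d)[0].reshape(-1,2)
E
python3 - <<'E'
from geo import *
T=lambda c:np.array(c)/3.15+[385,115]
S=lambda c:(np.array(c)-[320,0])/7.5+[215,140]
h=ray("top",T([(83,402),(223,424),(206,570),(62,543)]),45)[:,:2]
print("housing",h.round(1),h.mean(0),[np.linalg.norm(h[i]-h[i-1]).round(1) for i in range(4)])
print("disc top",ray("top",T([(148,483)]),53),"scene",ray("scene",S([(523,180)]),53))
hs=ray("scene",S([(440,70),(688,118),(360,270)]),45)[:,:2];print("scene housing ctr",(hs[1]+hs[2])/2,hs.round(1))
e=[h[0]-h[3],h[1]-h[2]];print("dir deg",[np.degrees(np.arctan2(v[1],v[0])).round(1) for v in e])
st=ray("top",T([(152,68),(252,82),(215,368),(117,350)]),56)[:,:2];print("stone",st.round(1))
print("dir stone",[np.degrees(np.arctan2(*(v[::-1]))).round(1) for v in (st[0]-st[3],st[1]-st[2])])
b=ray("top",T([(183,442),(172,536)]),90)[:,:2];print("bar right top edge",b,np.degrees(np.arctan2(*(b[0]-b[1])[::-1])),np.linalg.norm(b[0]-b[1]))
# model check: bar outline projection and IoU-type fit on dark pixels
from scipy.optimize import minimize
img={n:cv2.cvtColor(cv2.imread(f"pics/{n}0.png"),cv2.COLOR_BGR2GRAY) for n in("top","scene")}
def hull(n,x,y,a):
    c,s=np.cos(a),np.sin(a)
    P=[(x+c*i*26-s*j*7,y+s*i*26+c*j*7,z) for i in(-1,1) for j in(-1,1) for z in(53,90)]
    return cv2.convexHull(proj(n,P).astype(np.float32))
def cost(v):
    tot=0
    for n,(x0,x1,y0,y1) in {"top":(415,450,250,290),"scene":(232,256,144,174)}.items():
        s=8;m=np.zeros(((y1-y0)*s,(x1-x0)*s),np.uint8)
        hh=(hull(n,*v).reshape(-1,2)-[x0-.0,y0-.0]+.5)*s
        cv2.fillConvexPoly(m,hh.round().astype(np.int32),255)
        m=cv2.resize(m,(x1-x0,y1-y0),interpolation=cv2.INTER_AREA)/255.
        g=img[n][y0:y1,x0:x1].astype(float);d=np.clip((110-g)/60,0,1)
        tot+=((d-m)**2).sum()
    return tot
d=ray("top",T([(148,483)]),53)[0]
r=min((minimize(cost,[d[0]+dx,d[1]+dy,np.radians(a)],method="Nelder-Mead",options=dict(initial_simplex=np.array([[d[0]+dx,d[1]+dy,np.radians(a)]]*4)+np.r_[np.zeros((1,3)),np.diag([4,4,.1])])) for dx in(-4,4) for dy in(-4,4) for a in(-15,-5)),key=lambda r:r.fun)
print("fit",r.x[:2],np.degrees(r.x[2]),r.fun)
E
```

```text
housing [[ 511.7 -171. ]
 [ 498.  -252.4]
 [ 414.3 -238.7]
 [ 430.5 -156.2]] [ 463.62492693 -204.57906518] [np.float64(82.5), np.float64(82.5), np.float64(84.8), np.float64(84.1)]
disc top [[ 464.74216984 -204.96780121   53.        ]] scene [[ 465.10045153 -204.0640662    53.        ]]
scene housing ctr [ 464.28971318 -204.19246124] [[ 416.9 -238.7]
 [ 431.7 -156.4]
 [ 496.8 -251.9]]
dir deg [np.float64(-10.4), np.float64(-9.2)]
stone [[ 709.6 -217.9]
 [ 700.3 -277.2]
 [ 530.2 -245.6]
 [ 541.2 -189.4]]
dir stone [np.float64(-9.6), np.float64(-10.5)]
bar right top edge [[ 488.27962166 -214.92358195]
 [ 437.78498565 -206.83917604]] -9.096100911136311 51.13771489528266
fit [ 463.92387178 -205.45824251] -5.935547197412077 168.11498173779313
```

Request:
apply_moves(
  claw=[1,1,1,1,1,1,1,1,1,1],
  dp=[
    [0.028,0.031,-0.01],
    [0.056,0.063,-0.02],
    [0.084,0.094,-0.03],
    [0.112,0.125,-0.04],
    [0.14,0.157,-0.05],
    [0.168,0.188,-0.06],
    [0.196,0.219,-0.07],
    [0.224,0.251,-0.08],
    [0.252,0.282,-0.09],
    [0.2796,0.3134,-0.1],
  ],
  twist=[-3,-6,-9,-12,-15,-18,-21,-24,-27,-29.2],
  grip_force=110,
)

```text
clock: 0.93
eef_pos: [455.6, -213.7, 153.2]
tcp_rot: [-0.0, 0.996, -0.085, -0.0]
force: [0.6, -0.8, -0.1]
grip_width: 0.998
finger_force: 0.0
```

Request:
apply_moves(
  claw=[0.6,0.6,0.6],
  dp=[
    [0,0,0],
    [0,0,0],
    [0,0,0],
  ],
  twist=[0,0,0],
)

```text
clock: 1.18
eef_pos: [454.6, -215.5, 153.6]
tcp_rot: [-0.0, 0.997, -0.083, -0.0]
force: [-0.2, 0.5, -0.4]
grip_width: 0.611
finger_force: 0.0
```

Run:
```python
from geo import *
s=sense();print(s["clock"],s["eef_pos"],s["tcp_rot"],s["q"],s["force"],tips_ahead)
q=s["tcp_rot"];print("yaw",np.degrees(2*np.arctan2(q[2],q[1])))
t=snapshot("top")[200:320,360:490,::-1];c=snapshot("scene")[70:190,180:310,::-1]
cv2.imwrite("pics/a.png",np.hstack([cv2.resize(i,None,fx=3,fy=3,interpolation=cv2.INTER_CUBIC) for i in(t,c)]))
```

```text
1.1833 [ 454.64381005 -215.47014011  153.61724447] [-1.59217617e-05  9.96588021e-01 -8.25360366e-02 -3.45134132e-04] [-6.09336747e-01  2.29356685e-01 -2.72279983e-01  1.06977238e+00
 -3.19462656e-04  2.69751608e+00] [-0.24409833  0.46292356 -0.43664076] 19.0
yaw -9.46870494773317
```

View pics/a.png

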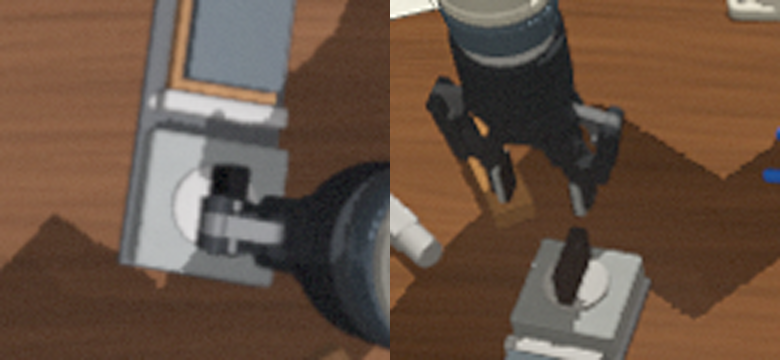

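The picture shows the gripper over the clamp with its jaws across the bar. The move came up about 10 mm short in x and 11 mm in y, so I'll centre it, descend and grip.

Request:
apply_moves(
  claw=[0.6,0.6,0.6,0.6,0.6],
  dp=[
    [0.0098,0.0109,0],
    [0.0098,0.0109,0],
    [0.0098,0.0109,-0.03],
    [0.0098,0.0109,-0.05],
    [0.0098,0.0109,-0.05],
  ],
  twist=[0,0,0,0,0],
)

```text
clock: 1.7
eef_pos: [462.3, -204.9, 100.9]
tcp_rot: [-0.001, 0.996, -0.084, -0.002]
force: [-0.6, 0.4, 0.3]
grip_width: 0.6
finger_force: 0.0
```

Run:
```python
from geo import *
s=sense();print(s["clock"],s["eef_pos"],s["force"])
t=snapshot("top")[200:320,360:490,::-1];c=snapshot("scene")[70:190,180:310,::-1]
cv2.imwrite("pics/b.png",np.hstack([cv2.resize(i,None,fx=3,fy=3,interpolation=cv2.INTER_CUBIC) for i in(t,c)]))
```

```text
1.7 [ 462.26238908 -204.87933171  100.88940587] [-0.62367995  0.40345364  0.25490442]
```

View pics/b.png

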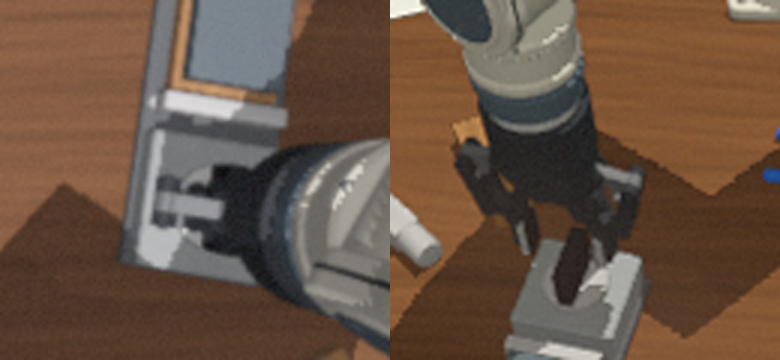

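The fingers straddle the bar. Now I descend the rest and close at full force.

Request:
apply_moves(
  claw=[0.6,0.6,0.6,0.2,0,0,0,0],
  dp=[
    [0.002,0,-0.012],
    [0.002,0,-0.023],
    [0.002,0,-0.023],
    [0.002,0,-0.023],
    [0.002,0,-0.023],
    [0.002,0,-0.023],
    [0.002,0,-0.023],
    [0.002,0,-0.023],
  ],
  twist=[0,0,0,0,0,0,0,0],
  grip_force=115,
)

```text
clock: 2.47
eef_pos: [467.0, -205.1, 82.2]
tcp_rot: [0.001, 0.997, -0.083, 0.001]
force: [-0.9, 0.1, 7.9]
grip_width: 0.138
finger_force: 112.3
```

Request:
apply_moves(
  claw=[0,0,0,0,0,0,0,0],
  dp=[
    [0,0,0],
    [0,0,0],
    [0,0,0],
    [0,0,0],
    [0,0,0],
    [0,0,0],
    [0,0,0],
    [0,0,0],
  ],
  twist=[4,8,12,16,20,24,26,26],
)

```text
clock: 3.13
eef_pos: [466.9, -203.9, 82.2]
tcp_rot: [-0.0, 0.989, 0.145, 0.001]
force: [-2.0, 7.0, 9.9]
grip_width: 0.141
finger_force: 112.6
```

Run:
```python
from geo import *
s=sense();print(s["clock"],s["eef_pos"],s["force"],s["torque"],s["grip_width"],s["q"])
q=s["tcp_rot"];print("yaw",np.degrees(2*np.arctan2(q[2],q[1])))
```

```text
3.1333 [ 466.91219507 -203.85396263   82.19265555] [-2.03350488  7.04692233  9.94514542] [1.46278897 0.30698853 0.06852949] 0.14107605113979355 [-5.77548998e-01  3.00308453e-01 -3.75774741e-01  8.93819811e-01
  1.92785821e-03  2.27372710e+00]
yaw 16.633962707034073
```

Request:
apply_moves(
  claw=[0,0,0,0,0,0,0,0,0,0],
  dp=[
    [0,0,0],
    [0,0,0],
    [0,0,0],
    [0,0,0],
    [0,0,0],
    [0,0,0],
    [0,0,0],
    [0,0,0],
    [0,0,0],
    [0,0,0],
  ],
  twist=[6,12,18,24,30,36,42,48,54,55],
)

```text
clock: 3.97
eef_pos: [465.1, -202.0, 82.1]
tcp_rot: [-0.002, 0.81, 0.587, 0.001]
force: [-9.3, 14.4, 21.3]
grip_width: 0.14
finger_force: 114.1
```

Run:
```python
from geo import *
s=sense();print(s["clock"],s["eef_pos"],s["force"],s["torque"],s["grip_width"])
q=s["tcp_rot"];print("yaw",np.degrees(2*np.arctan2(q[2],q[1])))
t=snapshot("top")[200:320,360:490,::-1];c=snapshot("scene")[120:240,180:310,::-1]
cv2.imwrite("pics/c.png",np.hstack([cv2.resize(i,None,fx=3,fy=3,interpolation=cv2.INTER_CUBIC) for i in(t,c)]))
```

```text
3.9667 [ 465.12925916 -202.03395402   82.11294261] [-9.3361991  14.35954695 21.30377101] [ 3.03605365  1.91408267 -0.05180517] 0.13992509096257388
yaw 71.87948708726306
```

View pics/c.png

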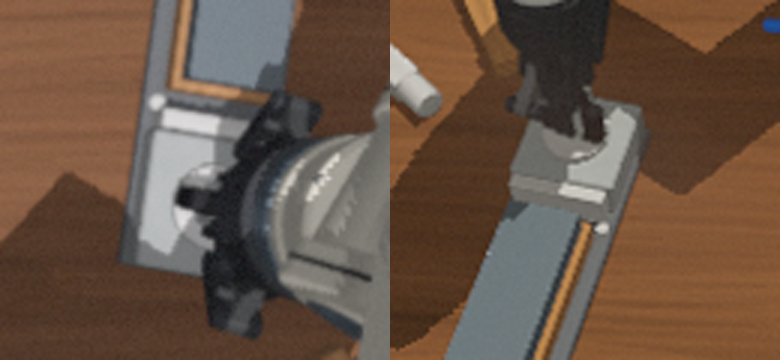

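The bar is now across the clamp, the jaw stands clear of the stone, and the total turn is about 81°. I'll open the fingers partly and lift straight up.

Request:
apply_moves(
  claw=[0.4,0.4,0.4,0.4,0.4,0.4,0.4,0.4,0.4,0.4],
  dp=[
    [0,0,0],
    [0,0,0],
    [0,0,0],
    [0,0,0],
    [0,0,0.015],
    [0,0,0.03],
    [0,0,0.06],
    [0,0,0.09],
    [0,0,0.12],
    [0,0,0.15],
  ],
  twist=[0,0,0,0,0,0,0,0,0,0],
)

```text
clock: 4.9
eef_pos: [466.4, -204.8, 232.3]
tcp_rot: [0.0, 0.812, 0.584, -0.0]
force: [1.0, -0.5, 0.6]
grip_width: 0.404
finger_force: 0.0
```

Request:
apply_moves(
  claw=[0.4,0.4,0.4,0.4,0.4,0.4,0.4,0.4],
  dp=[
    [-0.02,-0.03,0.03],
    [-0.04,-0.06,0.03],
    [-0.05,-0.09,0.03],
    [-0.05,-0.12,0.03],
    [-0.05,-0.15,0.03],
    [-0.05,-0.15,0.03],
    [-0.05,-0.15,0.03],
    [-0.05,-0.15,0.03],
  ],
  twist=[0,0,0,0,0,0,0,0],
)

```text
clock: 5.57
eef_pos: [416.4, -354.7, 260.5]
tcp_rot: [-0.0, 0.812, 0.584, 0.0]
force: [-0.4, 0.5, 0.2]
grip_width: 0.398
finger_force: 0.0
```

Run:
```python
from geo import *
s=sense();print(s["clock"],s["eef_pos"],s["force"],s["grip_width"])
t=snapshot("top")[115:315,360:490,::-1];c=snapshot("scene")[120:320,160:290,::-1]
cv2.imwrite("pics/d.png",np.hstack([cv2.resize(i,None,fx=3,fy=3,interpolation=cv2.INTER_CUBIC) for i in(t,c)]))
```

```text
5.5667 [ 416.37748497 -354.65797874  260.48753048] [-0.38154499  0.47911966  0.17302925] 0.3980487333614311
```

View pics/d.png

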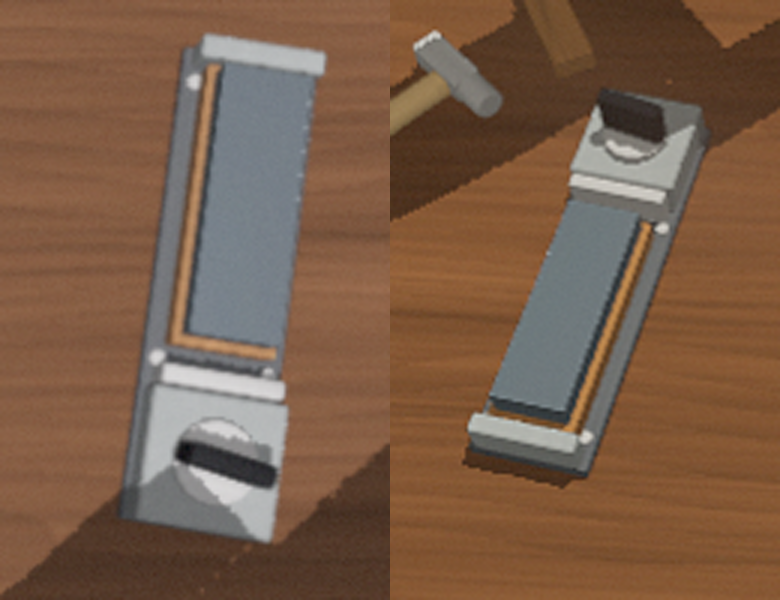

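The picture shows the bar nearly crosswise, from (182,452) to (272,475) in the crop. The jaw is clear of the stone, the stone is in place, and the arm is well away.

```bash
python3 -c "from rig import *;print(hand_in())"
```

```text
the job is handed in; nothing more can be done
None
```

The whetstone clamp's knob is broken loose and turned about 81° (1.4 rad) anticlockwise by the wrist reading, then released; the last pictures show the jaw clear and the stone in place, the arm never went near the other clamp, and the job is handed in (no verdict returned).

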